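# Show the eye rod's tongue to the inspection camera

## Robot

A 7-joint arm with a two-finger parallel gripper is mounted at the origin on a cart in front of the work surface, level with it; the furniture and walls round the work are solid. World frame = base frame: x ahead of the robot, y to its left, z up, the work surface at z = 0. Lengths are in m, angles in rad, forces in N, time in s.
With the tool pointing down it reaches from about 0.4 to 0.9 m from the base axis. Payload 5.5 kg.
Tool frame: the origin (TCP) lies midway between the tips of the shut fingers; the grasp point (between the pads) lies 19 mm behind it (grip_point_offset is the distance from the TCP to the grasp point, in m); x points along the fingers, y is the direction in which the jaws open and shut, and the axes are right-handed (so a half turn about x gives the same grasp; the last joint's range is limited). The gripper opens to 92 mm and grips with 3 to 60 N. Pads are 19 mm wide; open, the fingers measure 130 mm over their backs; the gripper's body (75 mm by 190 mm) begins 47 mm behind the grasp point.
Start: joints at [1.512, 0.501, -0.427, 1.55, 0.221, 1.138, -0.21], TCP at [0.206, -0.617, 0.227] pointing down, gripper open.
Joint ranges: [-2.88, 2.88], [-0.31, 2.03], [-1.54, 1.56], [0.2, 2.42], [-1.41, 4.55], [0.19, 2.02], [-2.57, 2.57]. Speed limits (rad/s): [2.57, 2.57, 3.14, 3.14, 3.14, 3.14, 3.14].

## Interface

Orientations are given as a unit quaternion [x, y, z, w].
In Python, from station import * gives the robot as it stands.
- The arm moves only by the tool step_arm, never from a script. Its argument "increments" is one flat list of numbers, 6 for each row, row after row: the shift along the tool's x, y, z in m, then the turn, a rotation vector about the tool's x, y, z in rad. A call has 1 to 12 rows; each row shifts and turns the commanded pose from where the row before left it, along the tool's axes as they then stand; what a row does not reach is not made up. A row lasts 1/8 s, in which the tool goes at most 62.5 mm and 10.7 degrees, less where a joint would pass 70% of its speed; a pose out of reach is approached as far as the arm can. A call with a gripper value outside its range is refused whole. "hand" is the gripper command: -1 is shut, 1 is fully open, values between are in proportion, set as the call begins (left out, the last holds). The fingers move at their own pace and stop on an object; "squeeze" is the grip in N (left out, the last holds). Time passes only in rows, so rows that do not move let the fingers close. It gives the time, the measured TCP pose, the force and the opening at its end, in the units of the state.
- state(): the state, without advancing time (a new reading comes with each control period).
- snapshot(name): name is "side" or "top" or "wrist"; returns the picture (384x512x3 uint8, blue, green, red); there is no depth.
- camera_info(name): a dict with "vfov" (degrees; the focal length in pixels is half the picture's height over the tangent of half this angle, whatever the lens; pixels are square), "cx", "cy" (the principal point, pixels), "eye" and "attitude" of the camera in the world. Camera axes: x right, y down, z forward; pixel columns grow to the right and rows downward; lengths in m; the calibration is good to about 2 mm. The wrist camera is an equidistant fisheye: a pixel r from the principal point sees the ray r / f radians off the axis. A picture is of the moment at which its call begins: read the wrist's pose just before it. camera_info takes no time and is no camera call; for the wrist camera it gives the pose at the moment of the call.
- finish_job(): hands the job in, once; it reports no verdict.
The state is a dict: "t": time; "q": joint angles; "joint_velocities": joint speeds; "effort": joint torques, N m; "eef_pos": TCP position; "tool_rot": TCP orientation; "ft_force": force on the tool from outside, world axes, zero at the start; "moment": the same for the moment, N m; "width": finger opening in m.
Only numpy, scipy, OpenCV 4.12 (cv2) and the standard library are available. Lean on these libraries where they do the work, as an engineer would, in place of code of your own. Each camera call takes 0.05 s, during which the arm holds its last target.

## Task

Pull the linkage rod with the ring-shaped eye straight up out of the wooden rack and hold it up to the inspection camera for a picture of its tongue, the flattened lower end: rod hanging upright, tongue straight in front of the lens at lens height and about 12 cm away from it, with its flat face square to the lens. Do not touch the camera or its stand, leave the other two rods in the rack and the marker and the plug gauge where they lie, and finish while still holding the rod there, at rest.

Things in the scene. Friction and masses are not known exactly. Their poses are not given: they have to be found in the camera images.
- eye_rod_head (a point): Centre of the ring-shaped eye of a loose steel rod, 113 mm above its foot (in the rack about 123 mm above the bench). Eye: 34 mm outer diameter, 18 mm hole, 12 mm thick; y is the axis of the hole, so the eye's flat sides face +y and -y, 12 mm apart (good to grasp from above). z runs from foot to eye. Shank 12 mm across, with a 19 mm collar just under the eye.
- tongue (a point): Centre of the eye rod's tongue: the lowest 26 mm, milled flat, 6 mm thick, 10 mm wide, with a small cross hole. On the rod's axis, 12 mm above its foot, 101 mm below the eye's centre. Same axes as the eye: the tongue's broad faces look along +x and -x, so they are square to the flat sides of the eye. Hidden in the socket at the start.
- lens (a point): Centre of the front glass of the inspection camera: grey box camera, black lens with a white ring, 48 mm across, clamped to a steel column 274 mm high at the back of the bench. x points from the glass back into the camera, so the lens looks along -x, level and roughly towards the robot; z is up. The glass is 135 to 185 mm above the bench, different each time.
- camera_stand: Fixed stand of the inspection camera, base plate 120 x 110 x 14 mm; the origin is on the bench, 61 mm behind the lens glass along x; same axes as the lens. The column is 45 mm further back, away from the robot.
- rack: Fixed light-wood block 75 x 190 x 60 mm, origin at the centre of its underside, z up. In its top three sockets 14 mm wide and 50 mm deep stand in a row along y, at y = -62, 0 and +62 mm. A rod stands loosely in each, turned a little differently each time; which rod is in which socket changes.
- ball_rod_head (a point): Centre of the ball head (29 mm) of another loose steel rod in the rack, as tall as the eye rod; their tops are about 140 mm above the bench. To be left in its socket.
- fork_rod_head (a point): Middle of the square two-pronged fork head (24 x 26 mm) of the third loose steel rod in the rack, the same height. To be left in its socket.
- marker: Marker pen lying on the bench, 131 x 18 x 18 mm, along its x; origin at the underside. A bystander.
- plug_gauge: Double-ended steel plug gauge lying on the bench, 99 x 19 x 19 mm, along its x; origin at the underside. A bystander.
- eye_rod: The eye rod itself: origin at the centre of its foot, axes as for its eye. 130 mm long, 0.08 to 0.17 kg.
Mind the look-alikes: they are no part of the job. What is shaped like the part that bears fork_rod_head but yellow is not meant.

How it is judged:
On the way:
1. the eye rod is gripped and clear above the rack (z of tongue in the frame of rack above 0.075 m and contact force between the fingers and eye_rod above 1 N), for 0.1 s.
At the end, for the whole second after the job is handed in: Fingers hold the eye rod at rest, eye up, upright within 0.14 rad; tongue centre 95 to 145 mm in front of the lens glass, within 15 mm of its axis sideways and in height; flat face square to the lens within 0.21 rad. The other two rods stand in their sockets (x of tongue in the frame of lens between -0.145 and -0.095 m and y of tongue in the frame of lens between -0.015 and 0.015 m and z of tongue in the frame of lens between -0.015 and 0.015 m and height (world z) of eye_rod_head above 0.2 m and angle between tongue's own z axis and vertical below 0.14 rad and angle between the x axis of tongue and the x axis of lens, either way round below 0.21 rad and contact force between the fingers and eye_rod above 1 N and linear speed of eye_rod below 0.02 m/s and angular speed of eye_rod below 0.15 rad/s and z of each of ball_rod_head, fork_rod_head in the frame of rack above 0.112 m and angle between each of ball_rod_head, fork_rod_head's own z axis and vertical below 0.12 rad); the arm keeps its last pose, push and grip.
It fails at once if the camera or its stand is touched (contact force between camera_stand and anything else above 1 N).
It fails at once if another rod is pulled out or knocked about (distance of any of ball_rod_head, fork_rod_head from where it was at the start of the episode above 0.015 m).
It fails at once if the marker or the plug gauge is moved (distance of any of marker, plug_gauge from where it was at the start of the episode above 0.02 m).
It also fails if it takes over 32 s, if anything falls off the work surface, if the arm or the gripper's body presses on something with over 40 N, if the wrist force passes 120 N, or if a joint passes its speed limit or range.

## Working session

There is one attempt and no reset: what is moved stays moved. The work goes in short steps, Python scripts to look and compute and a tool call to move; the robot and the scene stay as the last step left them, time stands still between calls to the robot, and variables do not carry over. Pictures are saved under pics/ and viewed, and the job is handed in when it is done.

Besides the shell and the picture viewer there is one more tool, called as a command line: name --argument value ..., lists and objects as JSON in quotes. step_arm: Moves the arm, as the interface text tells. Its arguments: {"type":"object","properties":{"increments":{"type":"array"},"hand":{"type":"number"},"squeeze":{"type":"number"}},"required":["increments"]}

```bash
mkdir -p pics; ls; python3 - <<'E'
from station import *
import cv2
s=state()
print({k:s[k] for k in('t','q','eef_pos','tool_rot','ft_force','width')})
for n in('side','top','wrist'):
    print(n,camera_info(n))
    cv2.imwrite(f'pics/{n}0.png',snapshot(n))
E
```

```text
pics
{'t': 0.0, 'q': array([ 1.51219509,  0.5018196 , -0.42679128,  1.55147187,  0.22080374,
        1.13829404, -0.21028542]), 'eef_pos': array([ 0.20531199, -0.61597479,  0.22568698]), 'tool_rot': array([-0.6978781 , -0.11398813,  0.69805943, -0.11263168]), 'ft_force': array([-0.96120093, -0.52012667, -0.17116914]), 'width': 0.09178385769029555}
side {'vfov': 53.357459161301136, 'cx': 257.8204147312998, 'cy': 189.89013243945544, 'eye': array([0.42434194, 0.56943637, 0.57649186]), 'attitude': array([-0.07771467,  0.86660536, -0.48992783,  0.05409526])}
top {'vfov': 45.051046163829646, 'cx': 251.72464412816038, 'cy': 188.83642246117236, 'eye': array([ 0.37952927, -0.17994504,  1.31067862]), 'attitude': array([-0.69926767,  0.71032369, -0.05582053,  0.057871  ])}
wrist {'vfov': 65.70646984690485, 'cx': 258.18138457084103, 'cy': 194.130857599683, 'eye': array([ 0.28018089, -0.59118691,  0.38408751]), 'attitude': array([ 0.80242748, -0.5785039 , -0.0868147 ,  0.11792619])}
```

View pics/side0.png

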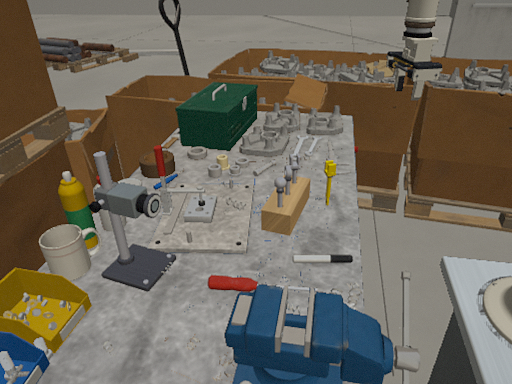

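View pics/top0.png

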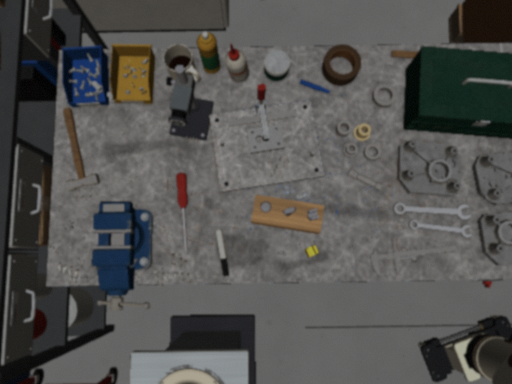

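View pics/wrist0.png

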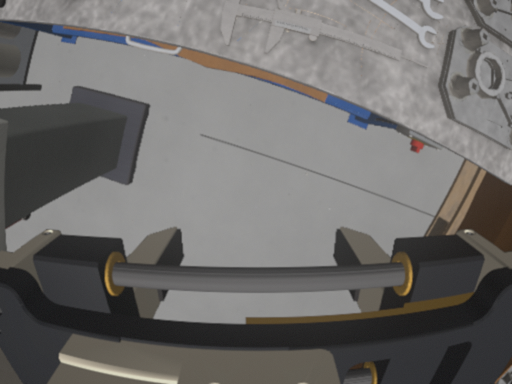

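```bash
cat > h.py <<'E'
import numpy as np, cv2
from scipy.spatial.transform import Rotation as R
def ray(ci,u,v,H=384,fish=False):
    f=H/2/np.tan(np.radians(ci['vfov'])/2)
    x=(u-ci['cx']);y=(v-ci['cy'])
    if fish:
        r=np.hypot(x,y);th=r/f
        d=np.array([x/r*np.sin(th),y/r*np.sin(th),np.cos(th)]) if r>0 else np.array([0,0,1.])
    else: d=np.array([x/f,y/f,1.])
    d/=np.linalg.norm(d)
    return np.array(ci['eye']),R.from_quat(ci['attitude']).apply(d)
def plane(ci,u,v,z,**k):
    o,d=ray(ci,u,v,**k); return o+d*(z-o[2])/d[2]
def proj(ci,p,H=384):
    f=H/2/np.tan(np.radians(ci['vfov'])/2)
    c=R.from_quat(ci['attitude']).inv().apply(np.array(p)-ci['eye'])
    return np.array([ci['cx']+f*c[0]/c[2],ci['cy']+f*c[1]/c[2]])
def tri(rs):
    A=np.zeros((3,3));b=np.zeros(3)
    for o,d in rs:
        P=np.eye(3)-np.outer(d,d);A+=P;b+=P@o
    p=np.linalg.solve(A,b)
    return p,[np.linalg.norm((np.eye(3)-np.outer(d,d))@(p-o)) for o,d in rs]
E
python3 - <<'E'
import cv2
a=cv2.imread('pics/side0.png');b=cv2.imread('pics/top0.png')
c=cv2.resize(a[150:240,250:350],None,fx=6,fy=6,interpolation=cv2.INTER_CUBIC);cv2.imwrite('pics/c1.png',c)
c=cv2.resize(b[180:270,240:340],None,fx=6,fy=6,interpolation=cv2.INTER_CUBIC);cv2.imwrite('pics/c2.png',c)
c=cv2.resize(a[140:290,70:190],None,fx=4,fy=4,interpolation=cv2.INTER_CUBIC);cv2.imwrite('pics/c3.png',c)
c=cv2.resize(b[40:150,155:225],None,fx=5,fy=5,interpolation=cv2.INTER_CUBIC);cv2.imwrite('pics/c4.png',c)
E
```

```text
(no output)
```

View pics/c1.png

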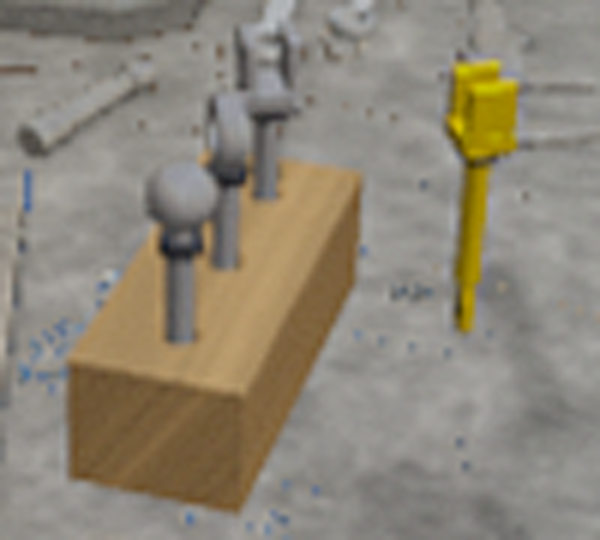

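View pics/c2.png

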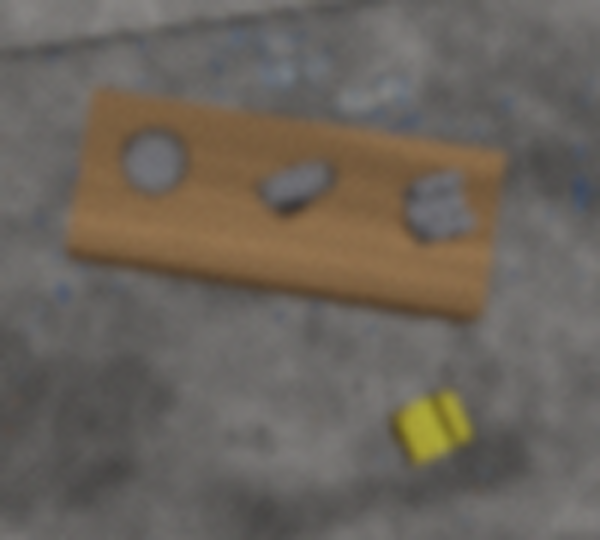

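View pics/c3.png

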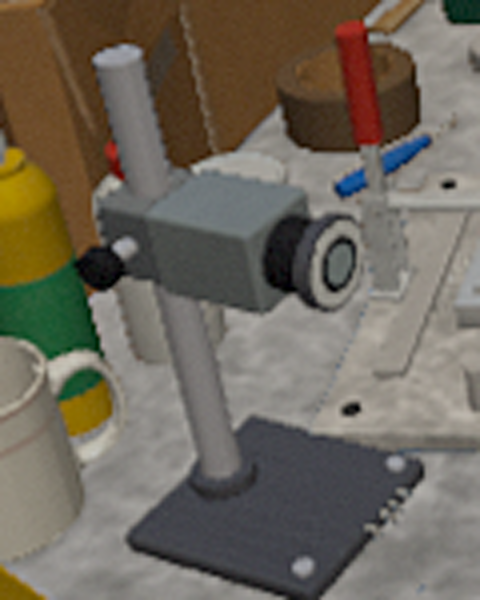

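View pics/c4.png

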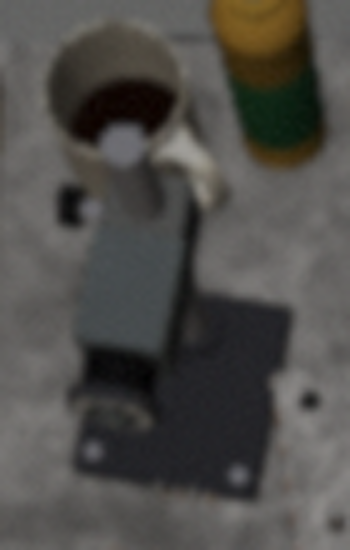

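```bash
python3 - <<'E'
from station import *
from h import *
S=camera_info('side');T=camera_info('top')
np.set_printoptions(precision=4,suppress=True)
b=cv2.imread('pics/top0.png');a=cv2.imread('pics/side0.png')
print('fTop px/m at z=.1:',384/2/np.tan(np.radians(T['vfov'])/2)/1.2)
# rack mask top
hsv=cv2.cvtColor(b,cv2.COLOR_BGR2HSV)
m=cv2.inRange(hsv,(8,70,60),(25,255,255));m[:180]=0;m[245:]=0;m[:,:240]=0;m[:,335:]=0
m=cv2.morphologyEx(m,cv2.MORPH_CLOSE,np.ones((13,13)))
cs,_=cv2.findContours(m,0,2);c=max(cs,key=cv2.contourArea);bx=cv2.boxPoints(cv2.minAreaRect(c))
P=[plane(T,u,v,.06) for u,v in bx];print('rack',bx,np.array(P),np.mean(P,0),[np.linalg.norm(P[i]-P[i-1]) for i in range(4)])
for i in range(4):
  e=P[i]-P[i-1];print(np.degrees(np.arctan2(e[1],e[0])))
print('base top corners from side')
for uv in[(102.5,275),(132.5,244.5),(176,257.5),(147.5,289.5)]: print(plane(S,*uv,.014))
print('from top')
for uv in[(213.4,102),(206.4,139.4),(170,134)]: print(plane(T,*uv,.014))
print('lens tri',tri([ray(S,155.2,205.5),ray(T,155+112/5,40+412/5)]))
# heads
for n,s,t in[('ball',(250+182/6,150+195/6),(240+155/6,180+160/6)),('eye',(250+230/6,150+137/6),(240+296/6,180+185/6)),('fork',(250+265/6,150+70/6),(240+440/6,180+207/6))]:
  print(n,tri([ray(S,*s),ray(T,*t)]),plane(T,*t,.125))
p,q=plane(T,240+262/6,180+198/6,.125),plane(T,240+330/6,180+174/6,.125);print('eye dir',p,q,np.degrees(np.arctan2(*(p-q)[[1,0]])),np.linalg.norm(p-q))
for n,s,t in[('col top',(70+120/4,140+52/4),(155+122/5,40+145/5))]: print(n,tri([ray(S,*s),ray(T,*t)]))
print('yellow',plane(T,312,251,.13),plane(S,327,203,0)); 
print('marker',plane(T,222,253,.01))
E
```

```text
fTop px/m at z=.1: 385.7880042234835
rack [[250.1466 222.5835]
 [254.7644 193.7223]
 [324.2262 204.8362]
 [319.6084 233.6973]] [[ 0.4902 -0.1722  0.06  ]
 [ 0.569  -0.186   0.06  ]
 [ 0.5354 -0.3744  0.06  ]
 [ 0.4573 -0.3588  0.06  ]] [ 0.513  -0.2728  0.06  ] [np.float64(0.1894723660567086), np.float64(0.07994280262243378), np.float64(0.19137084281249386), np.float64(0.07960336581447908)]
79.99951464836374
-9.92902829671424
-100.10817621752898
168.70495092170262
base top corners from side
[0.8683 0.0445 0.014 ]
[ 0.8526 -0.0606  0.014 ]
[ 0.7351 -0.0344  0.014 ]
[0.7562 0.0671 0.014 ]
from top
[ 0.8494 -0.0696  0.014 ]
[ 0.7369 -0.0491  0.014 ]
[0.7547 0.0563 0.014 ]
lens tri (array([0.7376, 0.008 , 0.1793]), [np.float64(0.0006167664985096034), np.float64(0.0006167664985099427)])
ball (array([ 0.5264, -0.2136,  0.1233]), [np.float64(0.0012412632573430915), np.float64(0.0012412632573431477)]) [ 0.5249 -0.2136  0.125 ]
eye (array([ 0.5148, -0.2744,  0.118 ]), [np.float64(0.0008905049148528738), np.float64(0.0008905049148528396)]) [ 0.5132 -0.2739  0.125 ]
fork (array([ 0.5055, -0.336 ,  0.1192]), [np.float64(0.0022038946880594402), np.float64(0.002203894688059408)]) [ 0.5027 -0.3353  0.125 ]
eye dir [ 0.5078 -0.2592  0.125 ] [ 0.5177 -0.2886  0.125 ] 108.55416517142717 0.03106501151614154
col top (array([ 0.8397, -0.0107,  0.2734]), [np.float64(0.001168501541593413), np.float64(0.0011685015415936755)])
yellow [ 0.4097 -0.3279  0.13  ] [ 0.4131 -0.3346  0.    ]
marker [ 0.4111 -0.0923  0.01  ]
```

```bash
cat >> h.py <<'E'
def toolrot(yaw):  # tool x down, tool y at yaw
    x=np.array([0,0,-1.]);y=np.array([np.cos(yaw),np.sin(yaw),0]);return R.from_matrix(np.stack([x,y,np.cross(x,y)],1))
def plan(s,p,yaw_deg):
    """rotation vector then translation in the new tool frame"""
    c=R.from_quat(s['tool_rot']);best=None
    for k in(0,180,):
        t=toolrot(np.radians(yaw_deg+k));rv=(c.inv()*t).as_rotvec()
        print('yaw',yaw_deg+k,'rotvec',rv.round(4),'trans after (tool)',t.inv().apply(np.array(p)-s['eef_pos']).round(4),'trans before',c.inv().apply(np.array(p)-s['eef_pos']).round(4))
E
python3 - <<'E'
from station import *
from h import *
s=state();print(R.from_quat(s['tool_rot']).as_matrix().round(3), s['q'].round(3))
plan(s,[.49,-.274,.30],18.5)
E
```

```text
[[-0.     0.316 -0.949]
 [ 0.001 -0.949 -0.316]
 [-1.    -0.002 -0.   ]] [ 1.512  0.502 -0.427  1.551  0.221  1.138 -0.21 ]
yaw 18.5 rotvec [-1.5719e+00 -1.2000e-03  1.2000e-03] trans after (tool) [-0.0741  0.3785 -0.2341] trans before [-0.0737 -0.2347 -0.3783]
yaw 198.5 rotvec [1.5697e+00 1.2000e-03 1.2000e-03] trans after (tool) [-0.0741 -0.3785  0.2341] trans before [-0.0737 -0.2347 -0.3783]
```

step_arm --increments '[-0.037,0,0,0,0,0,-0.037,0,0,0,0,0,0,-0.029,-0.047,0,0,0,0,-0.029,-0.047,0,0,0,0,-0.029,-0.047,0,0,0,0,-0.029,-0.047,0,0,0,0,-0.029,-0.047,0,0,0,0,-0.029,-0.047,0,0,0,0,-0.029,-0.047,0,0,0,0,-0.029,-0.047,0,0,0]' --hand 0.4 --squeeze 45

```text
t: 1.4
eef_pos: [0.4896, -0.2762, 0.3007]
tool_rot: [-0.698, -0.113, 0.698, -0.113]
ft_force: [0.9, -1.1, 0.5]
width: 0.0641
```

step_arm --increments '[0,0,0,-0.174,0,0,0,0,0,-0.174,0,0,0,0,0,-0.174,0,0,0,0,0,-0.174,0,0,0,0,0,-0.174,0,0,0,0,0,-0.174,0,0,0,0,0,-0.174,0,0,0,0,0,-0.174,0,0,0,0,0,-0.174,0,0,0,0,0,0,0,0]'

```text
t: 2.65
eef_pos: [0.4886, -0.2776, 0.3004]
tool_rot: [0.415, 0.573, -0.415, 0.572]
ft_force: [0.4, -0.2, -0.8]
width: 0.0642
```

```bash
python3 - <<'E'
from station import *
from h import *
s=state();print(s['t'],s['eef_pos'],s['q'].round(3),s['width'])
import json
ci=camera_info('wrist');im=snapshot('wrist');cv2.imwrite('pics/wrist1.png',im)
json.dump({k:np.array(v).tolist() for k,v in ci.items()},open('w1.json','w'))
plan(s,[.514,-.274,.30],18.5)
print(R.from_quat(s['tool_rot']).as_matrix().round(3))
E
```

```text
2.65 [ 0.48864492 -0.2776299   0.30039023] [ 1.199  0.379 -0.934  1.676  0.318  1.25   0.512] 0.06419788433422069
yaw 18.5 rotvec [-0.0076 -0.0008  0.0001] trans after (tool) [0.0004 0.0252 0.0046] trans before [0.0004 0.0252 0.0044]
yaw 198.5 rotvec [3.134e+00 2.000e-04 1.200e-03] trans after (tool) [ 0.0004 -0.0252 -0.0046] trans before [0.0004 0.0252 0.0044]
[[-0.     0.951  0.31 ]
 [ 0.001  0.31  -0.951]
 [-1.    -0.    -0.001]]
```

View pics/wrist1.png

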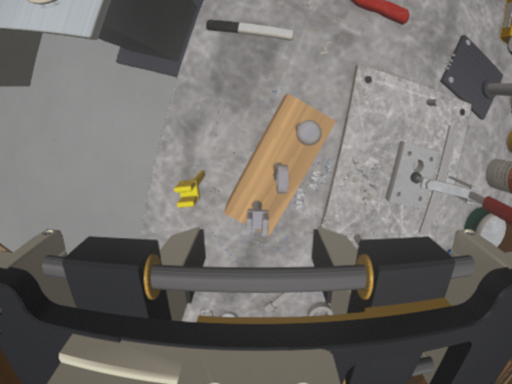

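```bash
python3 - <<'E'
import cv2
a=cv2.imread('pics/wrist1.png')
cv2.imwrite('pics/c5.png',cv2.resize(a[110:240,220:340],None,fx=5,fy=4.6,interpolation=cv2.INTER_CUBIC)) if 0 else cv2.imwrite('pics/c5.png',cv2.resize(a[145:215,245:325],None,fx=8,fy=8,interpolation=cv2.INTER_CUBIC))
cv2.imwrite('pics/c6.png',cv2.resize(a[20:130,420:512],None,fx=5,fy=5,interpolation=cv2.INTER_CUBIC))
E
```

```text
(no output)
```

View pics/c5.png

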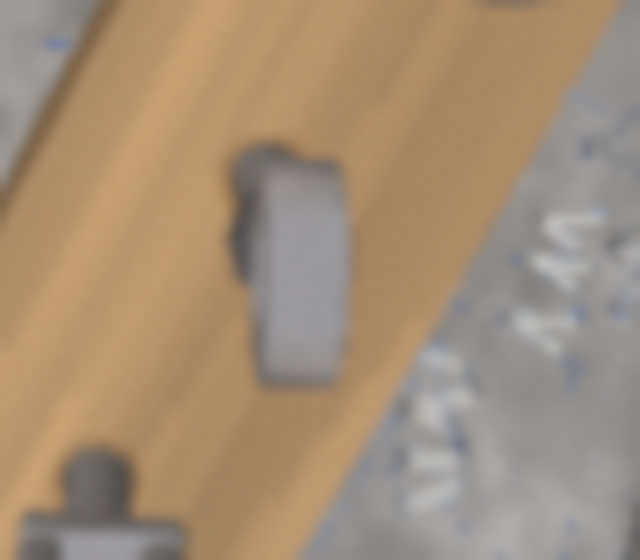

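View pics/c6.png

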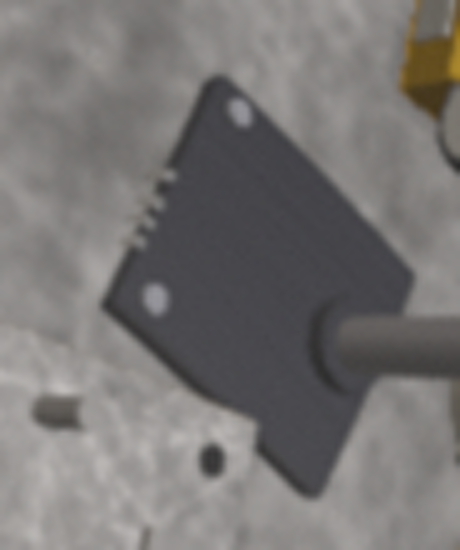

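```bash
python3 - <<'E'
from station import *
from h import *
import json
np.set_printoptions(precision=4,suppress=True)
W=json.load(open('w1.json'));T=camera_info('top');S=camera_info('side')
F=lambda u,v,z:plane(W,u,v,z,fish=True)
c=lambda x,y:(245+x/8,145+y/8)
for z in(.123,.13,.14):
  p=F(*c(304,165),z);q=F(*c(300,382),z);m=F(*c(303,275),z)
  print(z,'mid',m,'len',np.linalg.norm(p-q),'dir',np.degrees(np.arctan2(*(q-p)[[1,0]])))
for n,l in(('L',((262,190),(260,372))),('R',((347,180),(343,375)))):
  p,q=[F(*c(*k),.132) for k in l];print(n,np.degrees(np.arctan2(*(q-p)[[1,0]])),(p+q)/2)
print('width @.14',np.linalg.norm(F(*c(255,275),.14)-F(*c(348,275),.14)))
ci2={k:np.array(v) for k,v in W.items()}
print('tri eye',tri([ray(ci2,*c(303,275),fish=True),ray(S,250+230/6,150+137/6),ray(T,240+296/6,180+185/6)]))
B=[F(420+x/5,20+y/5,.014) for x,y in((220,75),(105,303),(315,495),(413,280))]
print(np.array(B),'ctr',(B[0]+B[2])/2,(B[1]+B[3])/2)
for i in range(4): e=B[i]-B[i-1];print(np.linalg.norm(e),np.degrees(np.arctan2(e[1],e[0])))
# rack
E
```

```text
0.123 mid [ 0.5178 -0.2729  0.123 ] len 0.03260982699426128 dir -71.78744540834339
0.13 mid [ 0.5167 -0.2714  0.13  ] len 0.03192994057371346 dir -71.78744540834336
0.14 mid [ 0.5151 -0.2693  0.14  ] len 0.030958674258644986 dir -71.78744540834333
L -71.61747273972664 [ 0.511  -0.2738  0.132 ]
R -71.63164347567005 [ 0.5222 -0.2696  0.132 ]
width @.14 0.012925140873275984
tri eye (array([ 0.516 , -0.2741,  0.1183]), [np.float64(0.0024757719928967933), np.float64(0.00035414771752152), np.float64(0.0021368724741992924)])
[[ 0.7591  0.0584  0.014 ]
 [ 0.7357 -0.0468  0.014 ]
 [ 0.8528 -0.0665  0.014 ]
 [ 0.8743  0.0354  0.014 ]] ctr [ 0.8059 -0.0041  0.014 ] [ 0.805  -0.0057  0.014 ]
0.1174934581713643 168.7386436421972
0.10773557079859188 -102.50303039220636
0.11873335772308627 -9.531899262438289
0.10413322071183159 78.10655709416706
```

step_arm --increments '[0,0.026,0.003,-0.006,0,0,0.04,0,0,0,0,0,0.04,0,0,0,0,0,0.04,0,0,0,0,0,0,0,0,0,0,0,0,0,0,0,0,0]'

```text
t: 3.45
eef_pos: [0.5155, -0.2724, 0.1821]
tool_rot: [0.414, 0.573, -0.413, 0.574]
ft_force: [0.7, -0.7, 0.2]
width: 0.0645
```

```bash
python3 - <<'E'
from station import *
from h import *
s=state();print(s['t'],s['eef_pos'],s['q'].round(3),s['width'],s['ft_force'])
a=snapshot('wrist');b=snapshot('side');t=snapshot('top')
cv2.imwrite('pics/w2.png',a)
c=np.hstack([cv2.resize(b[110:240,240:360],(480,520),interpolation=cv2.INTER_CUBIC)])
cv2.imwrite('pics/s2.png',c)
plan(s,[.5145,-.2725,.11],18.4)
E
```

```text
3.45 [ 0.51553549 -0.27240188  0.18213514] [ 1.081  0.537 -0.856  1.758  0.46   1.057  0.385] 0.06445708968225061 [ 0.67194487 -0.71809364  0.24531671]
yaw 18.4 rotvec [ 0.0007  0.0009 -0.0013] trans after (tool) [ 0.0721 -0.001  -0.0002] trans before [ 0.0721 -0.0011 -0.0003]
yaw 198.4 rotvec [-3.1409e+00  2.1000e-03  1.4000e-03] trans after (tool) [0.0721 0.001  0.0002] trans before [ 0.0721 -0.0011 -0.0003]
```

View pics/w2.png

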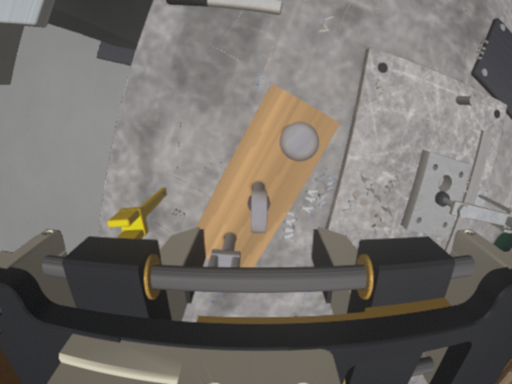

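View pics/s2.png

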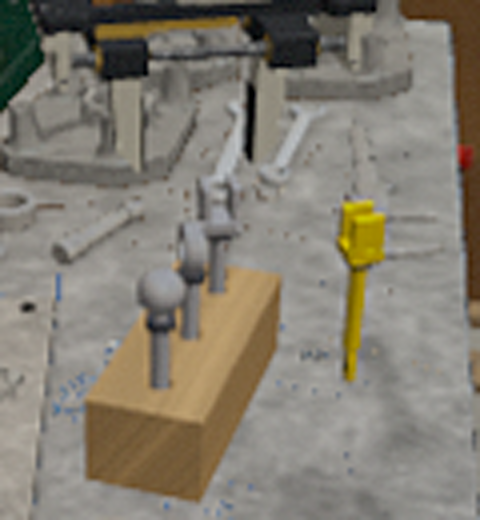

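```bash
python3 - <<'E'
from station import *
from h import *
np.set_printoptions(precision=4,suppress=True)
W=camera_info('wrist');S=camera_info('side')
print(proj(S,state()['eef_pos']),'crop',(proj(S,state()['eef_pos'])-[240,110])*4)
for z in (.123,.137):print(plane(W,260,209,z,fish=True))
a=cv2.imread('pics/w2.png')
cv2.imwrite('pics/c7.png',cv2.resize(a[170:270,190:330],None,fx=5,fy=5,interpolation=cv2.INTER_CUBIC))
E
```

```text
[288.8426 149.6465] crop [195.3704 158.586 ]
[ 0.5174 -0.2716  0.123 ]
[ 0.5156 -0.2668  0.137 ]
```

View pics/c7.png

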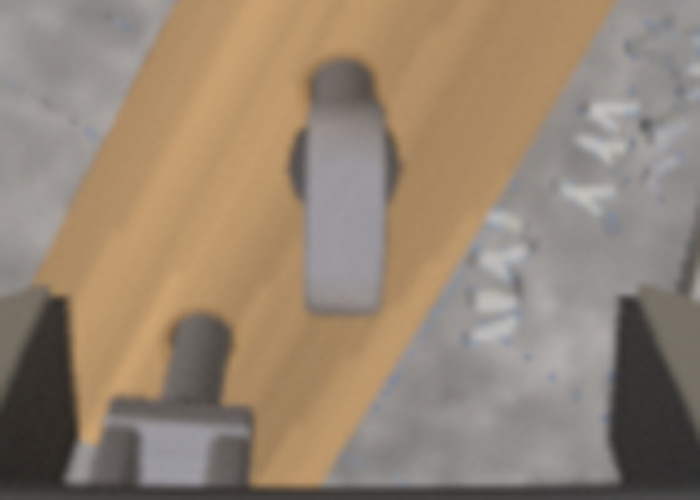

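step_arm --increments '[0.025,0,0,0,0,0,0.025,0,0,0,0,0,0.015,0,0,0,0,0,0.007,0,0,0,0,0,0,0,0,0,0,0,0,0,0,0,0,0]'

```text
t: 4.35
eef_pos: [0.5153, -0.2725, 0.1096]
tool_rot: [0.413, 0.573, -0.413, 0.574]
ft_force: [-0.1, -0.5, -0.0]
width: 0.0642
```

step_arm --increments '[0,0,0,0,0,0,0,0,0,0,0,0,0,0,0,0,0,0,0,0,0,0,0,0,0,0,0,0,0,0,0,0,0,0,0,0]' --hand -1 --squeeze 40

```text
t: 5.1
eef_pos: [0.5147, -0.2723, 0.1087]
tool_rot: [0.413, 0.574, -0.413, 0.574]
ft_force: [1.0, 0.4, 0.1]
width: 0.0113
```

```bash
python3 - <<'E'
from station import *
from h import *
s=state();print(s['t'],s['eef_pos'],s['q'].round(3),s['width'],s['ft_force'],s['moment'])
b=snapshot('side');a=snapshot('wrist')
cv2.imwrite('pics/s3.png',np.hstack([cv2.resize(b[110:240,240:360],(480,520),interpolation=cv2.INTER_CUBIC)]));cv2.imwrite('pics/w3.png',a)
E
```

```text
5.1 [ 0.51466022 -0.27230099  0.10869825] [ 1.033  0.626 -0.793  1.812  0.545  0.936  0.323] 0.011342171323456178 [0.98122386 0.41586721 0.07443951] [-0.00290918 -0.21498514  0.01292037]
```

View pics/s3.png

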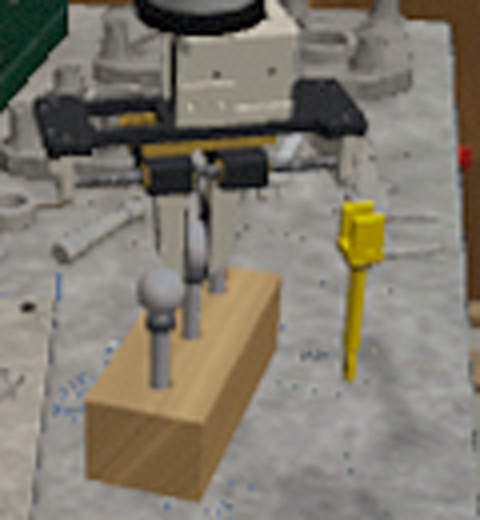

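step_arm --increments '[-0.01,0,0,0,0,0,-0.02,0,0,0,0,0,-0.025,0,0,0,0,0,-0.025,0,0,0,0,0,-0.025,0,0,0,0,0,-0.025,0,0,0,0,0,-0.025,0,0,0,0,0,-0.015,0,0,0,0,0,0,0,0,0,0,0]'

```text
t: 6.32
eef_pos: [0.515, -0.2725, 0.2803]
tool_rot: [0.413, 0.573, -0.413, 0.575]
ft_force: [-0.0, -0.5, -1.0]
width: 0.0116
```

```bash
python3 - <<'E'
from station import *
from h import *
s=state();print(s['t'],s['eef_pos'],s['q'].round(3),s['width'],s['ft_force'],s['moment'])
b=snapshot('side');a=snapshot('wrist')
cv2.imwrite('pics/s4.png',np.hstack([cv2.resize(b[60:240,220:360],(560,720),interpolation=cv2.INTER_CUBIC)])[:600]);cv2.imwrite('pics/w4.png',a)
plan(s,[.740-.12*np.cos(.19),.008+.12*np.sin(.19),.28],79)
E
```

```text
6.325 [ 0.51501756 -0.27250232  0.28030164] [ 1.132  0.437 -0.917  1.655  0.366  1.23   0.46 ] 0.011561068613137496 [-0.02427946 -0.46252134 -0.9552751 ] [-0.04740674 -0.09083914 -0.0177927 ]
yaw 79 rotvec [-1.0559e+00  2.5000e-03  1.0000e-04] trans after (tool) [3.00e-04 3.18e-01 4.73e-02] trans before [-0.      0.1978 -0.2535]
yaw 259 rotvec [ 2.0857e+00  1.0000e-04 -2.8000e-03] trans after (tool) [ 3.00e-04 -3.18e-01 -4.73e-02] trans before [-0.      0.1978 -0.2535]
```

View pics/s4.png

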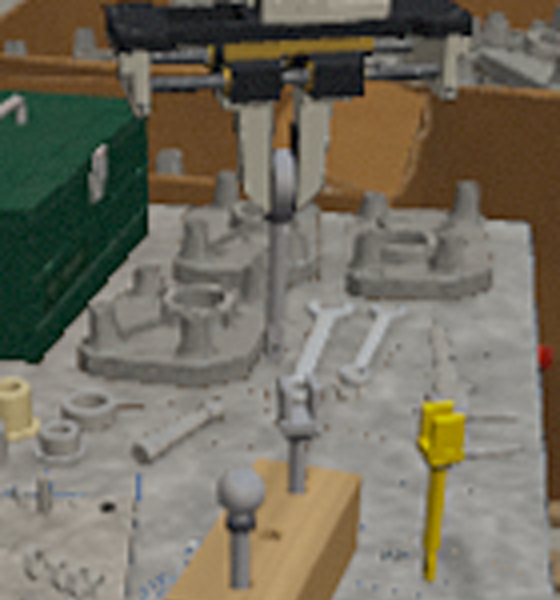

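View pics/w4.png

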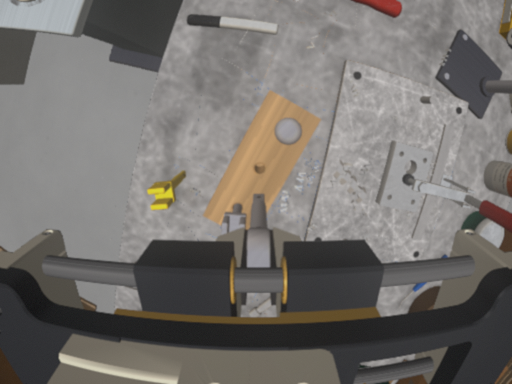

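step_arm --increments '[0,0,0,-0.1,0,0,0,0,0,-0.14,0,0,0,0,0,-0.14,0,0,0,0,0,-0.14,0,0,0,0,0,-0.14,0,0,0,0,0,-0.14,0,0,0,0,0,-0.14,0,0,0,0,0,-0.116,0,0,0,0,0,0,0,0]'

```text
t: 7.55
eef_pos: [0.5138, -0.2722, 0.2774]
tool_rot: [0.069, 0.705, -0.067, 0.703]
ft_force: [-1.1, 0.3, -1.3]
width: 0.0117
```

step_arm --increments '[0,0.015,0.002,0,0,0,0,0.03,0.004,0,0,0,0,0.03,0.004,0,0,0,0,0.03,0.004,0,0,0,0,0.03,0.004,0,0,0,0,0.03,0.004,0,0,0,0,0.03,0.004,0,0,0,0,0.03,0.004,0,0,0,0,0.03,0.004,0,0,0,0,0.015,0.002,0,0,0,0,0,0,0,0,0]'

```text
t: 8.93
eef_pos: [0.6012, -0.0123, 0.2788]
tool_rot: [0.067, 0.704, -0.067, 0.704]
ft_force: [-0.1, 0.1, -1.1]
width: 0.0115
```

```bash
python3 - <<'E'
from station import *
from h import *
import json
s=state();print(s['t'],s['eef_pos'],s['q'].round(3),s['width'],s['ft_force'],s['moment'])
ci=camera_info('wrist');json.dump({k:np.array(v).tolist() for k,v in ci.items()},open('w5.json','w'))
for n in('side','wrist','top'):cv2.imwrite(f'pics/{n}5.png',snapshot(n))
b=cv2.imread('pics/side5.png');cv2.imwrite('pics/s5.png',cv2.resize(b[60:300,60:300],(600,600),interpolation=cv2.INTER_CUBIC))
plan(s,[.740-.12*np.cos(.19),.008+.12*np.sin(.19),.28],79)
E
```

```text
8.925 [ 0.60124598 -0.01233379  0.27883282] [ 0.755  0.569 -1.118  1.605  0.526  1.303  0.937] 0.011500341662155434 [-0.07438426  0.12154342 -1.08018206] [ 0.05393739 -0.20657176 -0.01411584]
yaw 79 rotvec [ 0.0026 -0.     -0.0002] trans after (tool) [-0.0012  0.0462  0.0123] trans before [-0.0012  0.0462  0.0124]
yaw 259 rotvec [-3.139e+00  3.000e-04 -0.000e+00] trans after (tool) [-0.0012 -0.0462 -0.0123] trans before [-0.0012  0.0462  0.0124]
```

View pics/s5.png

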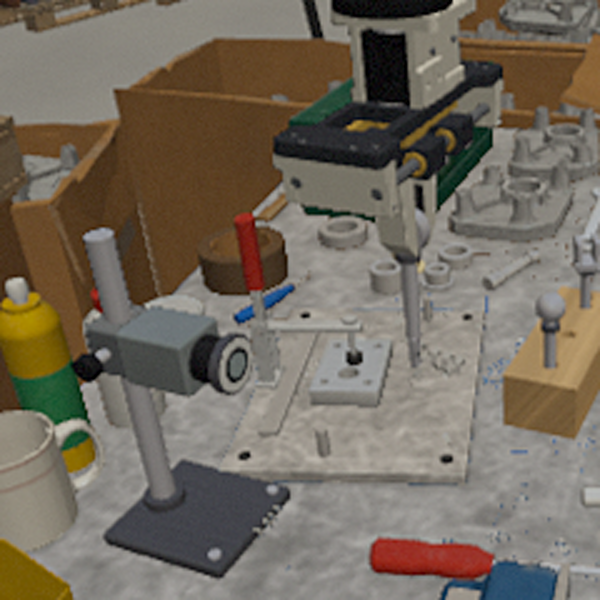

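View pics/wrist5.png

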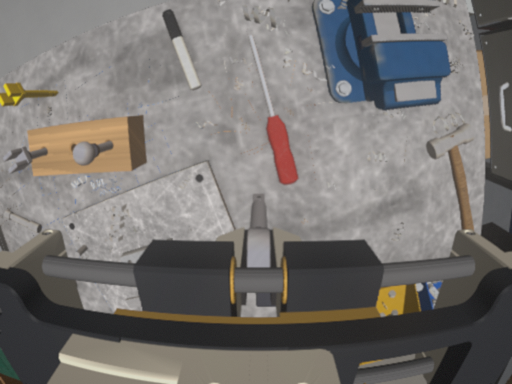

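step_arm --increments '[0,0.01,0.003,0,0,0,0,0.014,0.004,0,0,0,0.004,0.014,0.004,0,0,0,0.005,0.008,0.001,0,0,0,0.004,0,0,0,0,0,0,0,0,0,0,0]'

```text
t: 9.82
eef_pos: [0.6216, 0.0283, 0.265]
tool_rot: [0.067, 0.704, -0.068, 0.703]
ft_force: [-0.1, 0.2, -1.4]
width: 0.0115
```

```bash
python3 - <<'E'
from station import *
from h import *
import json
s=state();print(s['t'],s['eef_pos'],s['q'].round(3),s['width'],s['ft_force'],s['moment'])
for n in('side','top'):cv2.imwrite(f'pics/{n}6.png',snapshot(n))
b=cv2.imread('pics/side6.png');cv2.imwrite('pics/s6.png',cv2.resize(b[130:230,120:240],None,fx=6,fy=6,interpolation=cv2.INTER_CUBIC))
t=cv2.imread('pics/top6.png');cv2.imwrite('pics/t6.png',cv2.resize(t[60:180,120:260],None,fx=5,fy=5,interpolation=cv2.INTER_CUBIC))
S=camera_info('side')
p=s['eef_pos'];f=lambda q:(proj(S,q)-[120,130])*6
print('tongue',f(p-[0,0,.0867]),'foot',f(p-[0,0,.0987]),'eye',f(p+[0,0,.0143]))
for z in(.17,.179,.185):print('lens',f([.740,.008,z]))
E
```

```text
9.825 [0.62156365 0.02830698 0.2650266 ] [ 0.644  0.614 -1.086  1.567  0.557  1.303  0.86 ] 0.011496292035090727 [-0.07157613  0.24904781 -1.44571996] [ 0.07467076 -0.14827133  0.00910016]
tongue [545.44187338 526.43295795] foot [548.61771504 558.695396  ] eye [516.29026891 230.29041266]
lens [210.70024555 476.90400083]
lens [206.2968543  453.41021168]
lens [203.33011854 437.58153313]
```

View pics/s6.png

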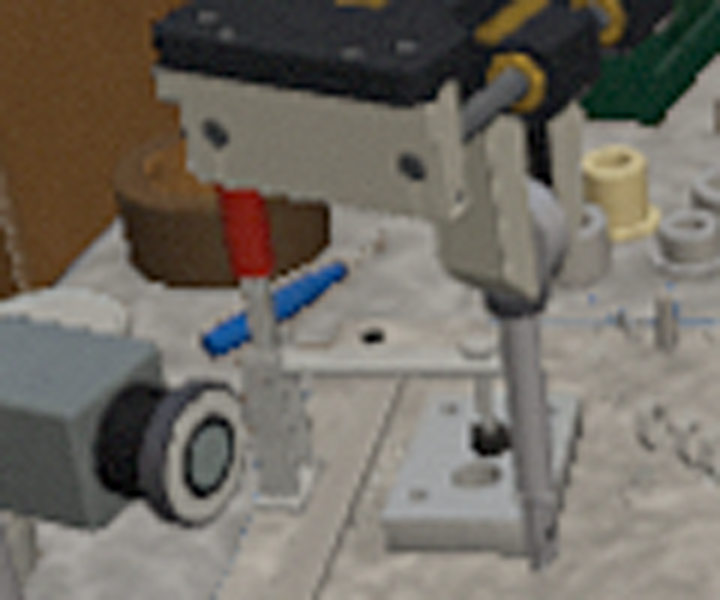

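View pics/t6.png

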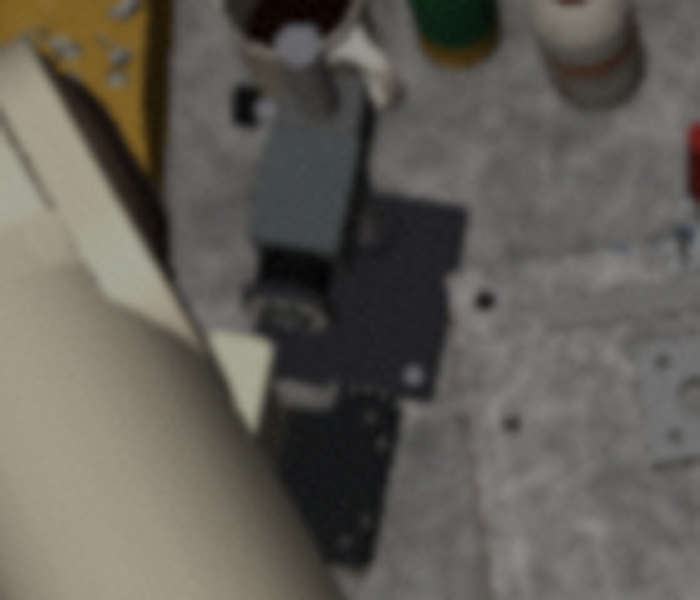

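step_arm --increments '[-0.002,0.003,0,0,0,0,0,0,0,0,0,0,0,0,0,0,0,0]'

```text
t: 10.3
eef_pos: [0.6225, 0.0316, 0.2679]
tool_rot: [0.068, 0.704, -0.068, 0.704]
ft_force: [-0.8, -0.2, -2.5]
width: 0.0118
```

```bash
python3 - <<'E'
from station import *
from h import *
import json
s=state();print(s['t'],s['eef_pos'],s['tool_rot'],s['width'],s['ft_force'],s['moment'])
ci=camera_info('wrist');json.dump({k:np.array(v).tolist() for k,v in ci.items()},open('w7.json','w'))
for n in('wrist','side'):cv2.imwrite(f'pics/{n}7.png',snapshot(n))
b=cv2.imread('pics/side7.png');w=cv2.imread('pics/wrist7.png')
a=cv2.resize(b[170:240,180:230],None,fx=8,fy=8,interpolation=cv2.INTER_CUBIC);c=cv2.resize(w[180:250,235:285],None,fx=8,fy=8,interpolation=cv2.INTER_CUBIC)
cv2.imwrite('pics/c8.png',np.hstack([a,c]))
E
```

```text
10.3 [0.62254255 0.03156136 0.2679406 ] [ 0.06771255  0.70372777 -0.06779267  0.70397897] 0.01184938484000022 [-0.82893552 -0.15846445 -2.46972784] [ 0.02497788 -0.13850291  0.02111106]
```

View pics/c8.png

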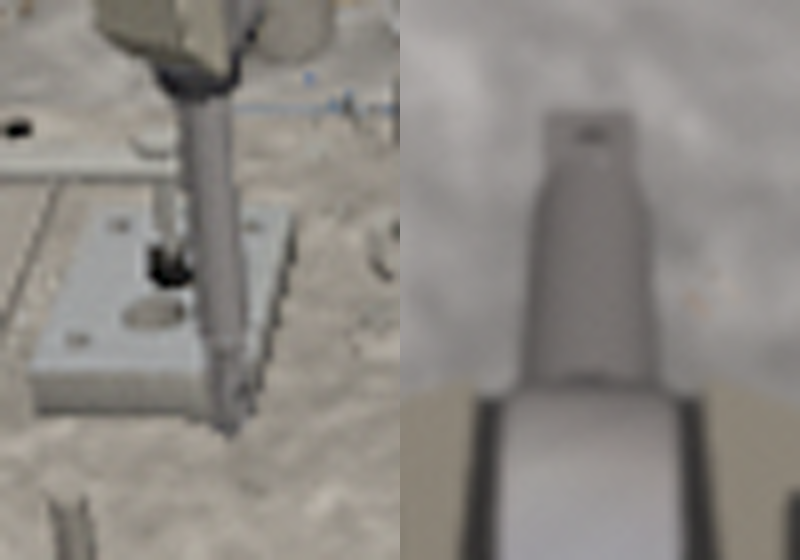

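```bash
python3 - <<'E'
from station import *
from h import *
import json
np.set_printoptions(precision=4,suppress=True)
W={k:np.array(v) for k,v in json.load(open('w7.json')).items()};S=camera_info('side')
foot,res=tri([ray(S,208.6,223.6),ray(W,258.9,193.7,fish=True)])
s=state();p=s['eef_pos'];print('foot',foot,res,'expected',p-[0,0,.0987])
print('wrist cross hole at nominal z',plane(W,259,196.6,p[2]-.0867,fish=True))
lens=np.array([.740,.0085,.179]);y=np.radians(-11);L=R.from_euler('z',y)
print('tongue in lens (TCP)',L.inv().apply(p-[0,0,.0867]-lens),' (tri)',L.inv().apply(foot+[0,0,.012]-lens))
print('jaw yaw',np.degrees(np.arctan2(*R.from_quat(s['tool_rot']).as_matrix()[[1,0],1])))
b=cv2.imread('pics/side7.png');cv2.imwrite('pics/c9.png',cv2.resize(b[140:250,230:340],None,fx=5,fy=5,interpolation=cv2.INTER_CUBIC))
E
```

```text
foot [0.6238 0.0331 0.168 ] [np.float64(0.001520843595026918), np.float64(0.0015208435950268373)] expected [0.6225 0.0315 0.1691]
wrist cross hole at nominal z [0.6209 0.0332 0.1811]
tongue in lens (TCP) [-0.1197  0.0002  0.0021]  (tri) [-0.1187  0.0019  0.001 ]
jaw yaw 79.00454701712165
```

View pics/c9.png

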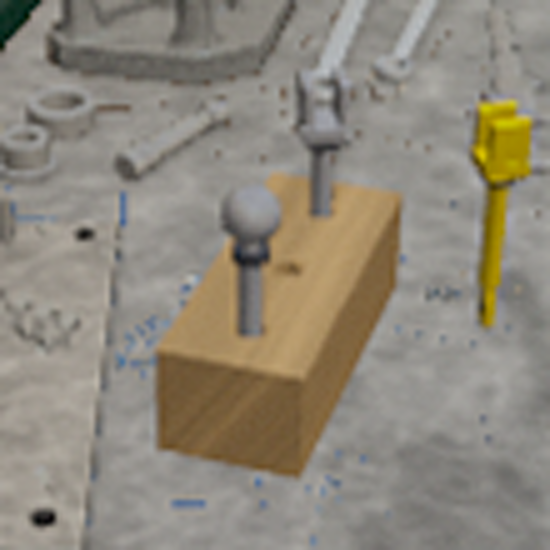

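All within tolerance, and the other rods still stand in the rack. I'll let the arm settle briefly and hand in.

step_arm --increments '[0,0,0,0,0,0,0,0,0,0,0,0,0,0,0,0,0,0,0,0,0,0,0,0]'

```text
t: 10.9
eef_pos: [0.6225, 0.0316, 0.2677]
tool_rot: [0.068, 0.704, -0.068, 0.704]
ft_force: [0.5, 0.0, -2.1]
width: 0.0122
```

```bash
python3 - <<'E'
from station import *
s=state();print(s['t'],s['eef_pos'],s['width'],abs(s['joint_velocities']).max())
print(finish_job())
E
```

```text
10.9 [0.62246875 0.03163026 0.26771796] 0.012169148586068055 0.00238120913891291
the job is handed in; nothing more can be done
None
```

I gripped the eye rod from above by the flat sides of its ring at 40 N, pulled it straight up out of the middle socket and turned it 60.5°. It is now held in front of the inspection camera, and I handed the job in at 10.9 s (limit 32 s); no verdict was reported.

**Tongue position:** last checks, in the lens frame:

| | From the arm pose | From two cameras (side and wrist) | Allowed |
|---|---|---|---|
| Distance in front of the lens | 119.7 mm | 118.7 mm | 95 to 145 mm |
| Sideways | 0.2 mm | 1.9 mm | ±15 mm |
| Height | 2.1 mm | 1.0 mm | ±15 mm |

**Squareness:** I set the flat face to the lens direction, which I measured at about -11°. The individual readings scattered by 1–3°, against a limit of 12°. The wrist picture shows the broad face with its cross hole turned square on.

**Hold and tilt:** The rod looks upright. The finger opening is 12.2 mm on the 12 mm eye, and the joints are still (0.002 rad/s or less).

**Other parts:** The side picture shows the ball rod and fork rod still standing in their sockets. The arm went near neither the marker nor the plug gauge, but I did not re-measure where they lie. No reading showed any contact with the camera or its stand.

**Disagreements:** My estimates of the lens position differed by about 10 mm in distance from the robot and in y. I worked from near the middle of them. The foot of the rod measured by camera was about 2 mm from where the arm pose put it.

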